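# Load the two puzzle-jointed clevis brackets into the sloping joining fixture

### The arm

A 6-joint arm with a two-finger parallel gripper is mounted at the origin on a cart in front of the work surface, level with it; the furniture and walls round the work are solid. World frame = base frame: x ahead of the robot, y to its left, z up, the work surface at z = 0. Lengths are in m, angles in degrees, forces in N, time in s.
With the tool pointing down it reaches from about 0.25 to 0.725 m from the base axis. Payload 9.7 kg.
Tool frame: the origin (TCP) lies on the centre line of the jaws, within the pads' length; the fingertips stand 17 mm ahead of it and the grasp point (between the pads) lies 2 mm behind it (bot.tip_extent is the distance from the TCP to the fingertips, in m); z points along the fingers, y is the line along which they close (so a half turn about z gives the same grasp; the last joint's range is limited). The gripper opens to 85 mm and grips with 20 to 120 N. Pads are 22 mm wide; open, the fingers measure 114 mm over their backs; the gripper's body (76 mm by 85 mm) begins 54 mm behind the grasp point. The pads swing forward as they close: fully open they stand 13 mm farther back than shut.
Start: joints at [63.713, 4.979, 10.078, 95.1, 0, 90], TCP at [0.244, 0.493, 0.248] pointing down, gripper open.
Joint ranges: [-179.16, 179.16], [-48.56, 103.87], [-65.8, 70.77], [-126.05, 130.52], [-82.76, 87.17], [-180, 180]. Speed limits (degrees/s): [127.2, 127.2, 147.25, 180, 180, 180].

### API

Orientations are given as [roll, pitch, yaw] about the fixed x, y, z axes, in that order (R = Rz(yaw) Ry(pitch) Rx(roll)).
In Python, from workcell import bot gives the robot as it stands.
- The arm moves only by the tool carry_out, never from a script. Its argument "moves" is text: rows parted by semicolons, each of 7 numbers parted by spaces: the shift along the tool's x, y, z in mm, then the turn, a rotation vector about the tool's x, y, z in degrees, then the finger opening in mm, from 0 to 85.4. A call has 1 to 20 rows; each row is the pose to reach, as a shift and turn from the pose commanded when the call began, along the tool's axes at that moment; what a row does not reach only later rows make up. A row lasts 1/10 s, in which the tool goes at most 50 mm and 8.59 degrees, less where a joint would pass 70% of its speed; a pose out of reach is approached as far as the arm can. A call with a gripper value outside its range is refused whole. The fingers move at their own pace and stop on an object; "force" is the grip in N (left out, the last holds). Time passes only in rows, so rows that repeat a pose let the fingers close. It gives the time, the measured TCP pose, the force, the opening and the grip force at its end, in the units of the state.
- bot.get_obs(): the state, without advancing time (a new reading comes with each control period).
- bot.camera(name): name is "scene" or "top" or "wrist"; returns a dict with "img" (384x512x3 uint8, red, green, blue), "mtx" (3x3 intrinsics, pixels), "k1" (the pictures are not rectified: a ray, as slopes to the right and down, at radius r is drawn at 1 + k1 r^2 times it, then the intrinsics apply), "position" and "orientation" of the camera in the world; the wrist camera has in their place "mount" (4x4, takes a point from camera to tool coordinates, whose origin is the TCP and whose axes are the flange's). Camera axes: x right, y up, looking along -z (the intrinsics and any distortion apply to the point x, -y, -z); pixel columns grow to the right and rows downward; lengths in m; the calibration is good to about 2 mm. A picture is of the moment at which its call begins: read the wrist's pose just before it. There is no depth.
- bot.job_done(): hands the job in; it is judged then, once.
The state is a dict: "time": time; "q": joint angles; "qd": joint speeds; "joint_efforts": joint torques, N m; "ee_pos": TCP position; "tcp_rot": TCP orientation; "wrist_force": force on the tool from outside, world axes, zero at the start; "torque": the same for the moment, N m; "opening": finger opening in m; "grasp_force": force on a finger pad.
Only numpy, scipy, OpenCV 4.12 (cv2) and the standard library are available. Lean on these libraries where they do the work, as an engineer would, in place of code of your own. Each camera call takes 0.05 s, during which the arm holds its last target. There are 200 camera calls.

### The job

Load the sloping joining fixture for the next bonding run: swing its hold-down frame, the one with the ball knob, up and over past its balance point until it rests back open on its stops by itself, then lay the two clevis brackets flat in the pocket, the tab of one locked into the notch of the other, both fully down. Leave the frame standing open and everything let go, and do not disturb the pen, screwdriver, tape roll and spanner lying around.

Things in the scene. Friction and masses are not known exactly. Their poses are not given: they have to be found in the camera images.
- nest_plate: Sloping dark steel plate of the joining fixture, 178 x 194 mm, with black rails round a shallow pocket. Origin: centre of the pocket floor, 72 mm over the worktop. x runs up the 25 degree slope, away from the robot; y across to the left; z square out of the plate. Rails 8 mm high: lower 4 mm upright, upper 4 mm a 45 degree lead-in opening the mouth 4 mm wider each side. Does not move.
- wide_seat (a point): On the pocket floor, centre of its wide half, at (0, 35.75, 0) mm in nest_plate: where the notched bracket's origin belongs, its x, y, z along the plate's. This half measures x = -46.5 to +46.5, y = -0.75 to +72.25 mm at the floor: about 1.5 mm play each side.
- narrow_seat (a point): On the pocket floor, centre of its narrow half, at (-7, -35.75, 0) mm in nest_plate: where the tabbed bracket's origin belongs, its x, y, z along the plate's. This half measures x = -46.5 to +32.5 (rail stepped in at the top), y = -72.25 to -0.75 mm at the floor, and is open to the wide half. No other layout of the two brackets fits.
- hold_down_frame (a joint): Steel frame 118 x 170 mm, bars 22 x 8 mm, 0.35 kg, over the pocket rim; hinged on the plate's upper edge, axis along nest_plate y. 0 = shut (9 to 17 mm over the pocket floor); grows as the front edge swings up and over, to 2.45 rad, resting on its stops. Balance point about 2.0 rad (upright): below it falls shut, beyond it falls open. Starts shut; runs freely, no latch.
- frame_hinge (a point): On the hinge axis of the hold-down frame, mid-width, at (72, 0, 13) mm in nest_plate. Overhead, the front beam of the bench shelf hangs 470 mm above the worktop, 0.73 m ahead of the robot.
- frame_knob (a point): Centre of the black ball knob, 26 mm diameter, on a thin stem at the middle of the frame's front edge, 160 mm from the hinge axis. Shut: at (-88, 0, 13) mm in nest_plate, 20 mm clear of the plate's front edge, about 47 mm over the worktop. The stem points straight at the hinge, so the knob can be held by its two sides, along the hinge axis, through the whole swing.
- notched_bracket: Steel clevis bracket, 0.22 kg. Foot 90 (x) x 70 (y) x 5 mm with a T-shaped notch in its -y edge; two upright round-topped ears, 34 mm long in y, top 35 mm over the underside, outer faces at x = -18 and +18 mm, centred on y = +7 mm: hold it across these (36 mm). Origin: centre of the foot rectangle's underside; z up. Starts foot down on the worktop left of the test jig.
- tabbed_bracket: Steel clevis bracket, 0.17 kg. Foot 76 (x) x 70 (y) x 5 mm with a T-shaped tab on its +y edge; two upright round-topped ears, 30 mm long in y, top 30 mm over the underside, outer faces at x = -15 and +15 mm, centred on y = 0: hold it across these (30 mm). Origin: centre of the foot rectangle's underside (tab not counted); z up. Starts foot down on the worktop left of the test jig.
- notch_centre (a point): Centre of the notch's wide part, at the foot's underside, (-16, -18.75, 0) mm in notched_bracket. Notch: mouth 19 mm wide, 7.75 mm deep, then 33 mm wide for 17 mm. About 2.5 mm play round the tab, which can enter only from above.
- tab_centre (a point): Centre of the tab's head, at the foot's underside, (-9, 52.75, 0) mm in tabbed_bracket. Neck 14 mm wide, head 28 (x) x 12 (y) mm, 5 mm thick, the lower 2 mm slimmer by 1.5 mm all round. Meets notch_centre when the brackets are joined.
- pen_1: Marker pen, 135 mm long, lying in front of the test jig (whose raised press plate stands 205 mm high, between the brackets and the fixture); origin mid-length on the underside. Bystander.
- screwdriver_1: Screwdriver, 178 mm long, lying behind the brackets at the back left; origin mid-length on the underside. Bystander.
- tape_2: Roll of masking tape, 94 mm across, 25 mm high, lying behind the vice; origin centre of the underside. Bystander.
- spanner: Open-ended spanner, 161 mm long, 8 mm thick, lying right of the fixture; origin mid-length on the underside. Bystander.

How it is judged (in metres and radians):
On the way:
1. the hold-down frame stands open on its own, past its balance point and untouched (value of joint hold_down_frame above 2.3 rad and contact force between the fingers and hold_down_frame below 0.05 N), for 0.2 s.
At the end, for the whole second after the job is handed in: Frame open on its stops (over 2.3 rad); both brackets flat in the pocket: origins within 5 mm of their seats and less than 2 mm off the floor, level with the plate to 0.05 rad, x axes along it to 0.08 rad, tab head within 6 mm of the notch centre; at rest and let go (value of joint hold_down_frame above 2.3 rad and distance between tabbed_bracket and narrow_seat below 0.005 m and z of each of tabbed_bracket, notched_bracket in the frame of nest_plate below 0.002 m and distance between notched_bracket and wide_seat below 0.005 m and angle between the z axis of each of notched_bracket, tabbed_bracket and the z axis of nest_plate, either way round below 0.05 rad and angle between the x axis of each of notched_bracket, tabbed_bracket and the x axis of nest_plate, either way round below 0.08 rad and linear speed of each of notched_bracket, tabbed_bracket below 0.01 m/s and distance between tab_centre and notch_centre below 0.006 m); the robot touches nothing.
It fails at once if the pen is disturbed (moved over 20 mm) (distance of pen_1 from where it was at the start of the episode above 0.02 m).
It fails at once if the screwdriver is disturbed (moved over 20 mm) (distance of screwdriver_1 from where it was at the start of the episode above 0.02 m).
It fails at once if the tape roll is disturbed (moved over 20 mm) (distance of tape_2 from where it was at the start of the episode above 0.02 m).
It fails at once if the spanner is disturbed (moved over 20 mm) (distance of spanner from where it was at the start of the episode above 0.02 m).
It also fails if it takes over 69 s, if anything falls off the work surface, if the arm or the gripper's body presses on something with over 40 N, if the wrist force passes 120 N, or if a joint passes its speed limit or range.

## Working session

There is one attempt and no reset: what is moved stays moved. The work goes in short steps, Python scripts to look and compute and a tool call to move; the robot and the scene stay as the last step left them, time stands still between calls to the robot, and variables do not carry over. Pictures are saved under pics/ and viewed, at most 12 in all, crops included, and the job is handed in when it is done.

Besides the shell and the picture viewer there is one more tool, called after "Call:" in YAML: its name, and indented under it one key for each argument. carry_out: Moves the arm, as the interface text tells. Its arguments: {"type":"object","properties":{"moves":{"type":"string"},"force":{"type":"number"}},"required":["moves"]}

```bash
mkdir -p pics; ls; cat > h.py <<'E'
import numpy as np, cv2
from scipy.spatial.transform import Rotation as R
from workcell import bot
def snap(name,fn):
    o=bot.get_obs(); c=bot.camera(name); cv2.imwrite('pics/'+fn,c['img'][:,:,::-1])
    np.save('pics/'+fn+'.npy',dict(c=c,o=o),allow_pickle=True); return c,o
E
python3 - <<'E'
from h import *
o=bot.get_obs(); print(o)
a,_=snap('scene','s0.png'); b,_=snap('top','t0.png')
for c in (a,b): print({k:v for k,v in c.items() if k!='img'})
c,_=snap('wrist','w0.png'); print({k:v for k,v in c.items() if k!='img'})
im=np.hstack([cv2.resize(x['img'],(400,300)) for x in (a,c)])
im=np.vstack([im,np.zeros((300,800,3),np.uint8)]); im[300:,:400]=cv2.resize(b['img'],(400,300))
cv2.imwrite('pics/all.png',im[:,:,::-1])
E
```

```text
pics
{'time': 0.0, 'q': array([ 6.37131014e+01,  5.01274393e+00,  1.00333899e+01,  9.51009069e+01,
       -1.02929437e-03,  8.99995373e+01]), 'qd': array([ 0.01114386, -0.05356216,  0.00106934, -0.077273  , -0.01743743,
        0.01579979]), 'joint_efforts': array([-3.83656428e-03, -5.20388174e+01,  4.64803541e+01,  1.59729598e-02,
       -4.35627010e-05, -8.26221822e-06]), 'ee_pos': array([0.24348323, 0.49292374, 0.24755776]), 'tcp_rot': array([-1.79919739e+02,  1.02864526e-03,  1.53713565e+02]), 'wrist_force': array([-0.37502022, -0.50014397,  0.49436448]), 'torque': array([ 0.06109981, -0.02112267, -0.01282603]), 'grasp_force': 0.0, 'opening': 0.08567742899847647}
{'mtx': array([[469.339267  ,   0.        , 251.19994783],
       [  0.        , 469.339267  , 184.70298138],
       [  0.        ,   0.        ,   1.        ]]), 'k1': 0.02341143204523419, 'position': array([-0.20144143, -0.71101407,  1.0676926 ]), 'orientation': array([ 45.70880076,   0.18540056, -49.37046727])}
{'mtx': array([[456.87518152,   0.        , 255.32066829],
       [  0.        , 456.87518152, 188.78946303],
       [  0.        ,   0.        ,   1.        ]]), 'k1': -0.09349280343729333, 'position': array([ 0.32650602, -0.03063236,  1.47818477]), 'orientation': array([  9.71283386,  -0.85073955, -88.92546812])}
{'mtx': array([[288.52723792,   0.        , 253.84442779],
       [  0.        , 288.52723792, 195.0585167 ],
       [  0.        ,   0.        ,   1.        ]]), 'k1': 0.020733301260421947, 'mount': array([[ 1.49046743e-04,  9.50885397e-01,  3.09543113e-01,
         8.01545988e-02],
       [ 9.99999665e-01, -3.90711733e-04,  7.18721818e-04,
        -1.32979894e-04],
       [ 8.04364208e-04,  3.09542902e-01, -9.50885137e-01,
        -1.25236629e-01],
       [ 0.00000000e+00,  0.00000000e+00,  0.00000000e+00,
         1.00000000e+00]])}
```

```bash
python3 -c "
import cv2
cv2.imwrite('pics/t0b.png',cv2.resize(cv2.imread('pics/t0.png'),(800,600),interpolation=cv2.INTER_CUBIC))"
```

```text
(no output)
```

View pics/all.png

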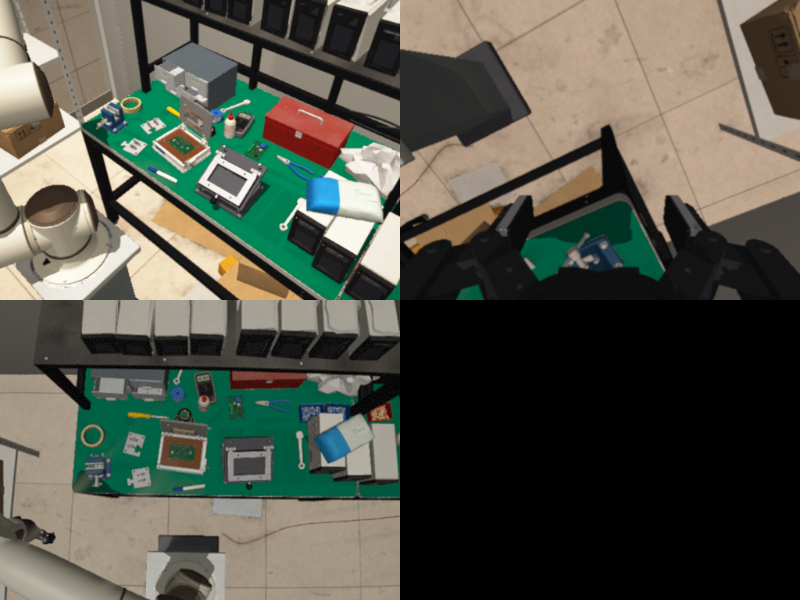

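View pics/t0b.png

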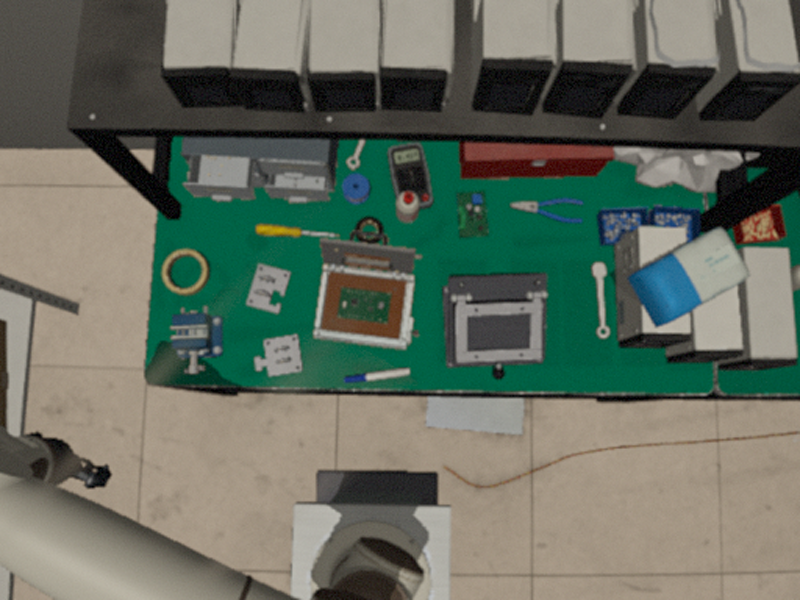

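Top view (800x600): the fixture is around (497,320) with its knob at (498,370). The notched bracket is near (268,288) with its notch to the right, and the tabbed bracket is near (280,357) with its tab to the left. I'll enlarge those areas.

```bash
cat >> h.py <<'E'
def pose(c,o=None):
    if 'mount' in c:
        T=np.eye(4);T[:3,:3]=R.from_euler('xyz',o['tcp_rot'],degrees=True).as_matrix();T[:3,3]=o['ee_pos'];return T@c['mount']
    T=np.eye(4);T[:3,:3]=R.from_euler('xyz',c['orientation'],degrees=True).as_matrix();T[:3,3]=c['position'];return T
def load(fn):
    d=np.load('pics/'+fn+'.npy',allow_pickle=True).item();return d['c'],pose(d['c'],d['o'])
def proj(P,c,T):
    p=(np.atleast_2d(P)-T[:3,3])@T[:3,:3]; s=np.c_[p[:,0],-p[:,1]]/-p[:,2:]
    s=s*(1+c['k1']*(s**2).sum(1,keepdims=True)); K=c['mtx']; return s*[K[0,0],K[1,1]]+K[:2,2]
def ray(uv,c,T):
    K=c['mtx']; d=(np.atleast_2d(uv)-K[:2,2])/[K[0,0],K[1,1]]; s=d.copy()
    for _ in range(20): s=d/(1+c['k1']*(s**2).sum(1,keepdims=True))
    return np.c_[s[:,0],-s[:,1],-np.ones(len(s))]@T[:3,:3].T
def onz(uv,z,c,T):
    r=ray(uv,c,T); return T[:3,3]+r*((z-T[2,3])/r[:,2:])
def crop(fn,x0,y0,x1,y1,k):
    im=cv2.imread('pics/'+fn)[y0:y1,x0:x1]; return cv2.resize(im,None,fx=k,fy=k,interpolation=cv2.INTER_CUBIC)
def grid(im,x0,y0,k,step=10):
    for x in range(-(-x0//step)*step,x0+im.shape[1]//k,step): cv2.putText(im,str(x),((x-x0)*k,10),0,.35,(0,255,255));cv2.line(im,((x-x0)*k,12),((x-x0)*k,18),(0,255,255))
    for y in range(-(-y0//step)*step,y0+im.shape[0]//k,step): cv2.putText(im,str(y),(0,(y-y0)*k+4),0,.35,(0,255,255));cv2.line(im,(26,(y-y0)*k),(32,(y-y0)*k),(0,255,255))
    return im
E
python3 - <<'E'
from h import *
a=grid(crop('t0.png',150,160,206,248,6),150,160,6)
b=grid(crop('t0.png',276,165,362,250,5),276,165,5)
im=np.zeros((528,336+430,3),np.uint8);im[:,:336]=a;im[:425,336:]=b;cv2.imwrite('pics/z1.png',im)
E
```

```text
(no output)
```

View pics/z1.png

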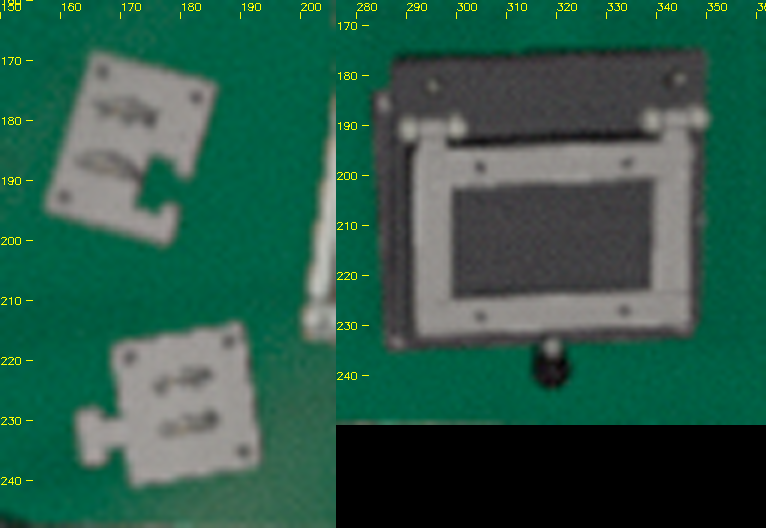

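The crop shows clear foot corners for both brackets, and the knob centre is at about (318.8,238.6) px. Next I fit the poses.

```bash
cat > fit0.py <<'E'
from h import *
from scipy.optimize import least_squares
c,T=load('t0.png')
A=lambda p:np.array(p)/6+[150,160]
B=lambda p:(np.array(p)-[336,0])/5+[276,165]
def rect(px,w,h,n):
    # px order: corners (+x+y),(+x-y),(-x-y),(-x+y)
    m=np.array([[w,h],[w,-h],[-w,-h],[-w,h]])/2000
    P=onz(px,.005,c,T)[:,:2]; p0=P.mean(0)
    f=lambda v:(m@np.array([[np.cos(v[2]),np.sin(v[2])],[-np.sin(v[2]),np.cos(v[2])]])+v[:2]-P).ravel()
    s=least_squares(f,[*p0,np.arctan2(*(P[0]+P[1]-P[2]-P[3])[::-1])]);print(n,s.x[:2],np.degrees(s.x[2]),'res mm',np.round(f(s.x)*1e3,1))
# notched: notch edge (-y) = right side in image -> (-y) corners TR,BR. 90 = TR-BR length; notch nearer... 
TL,TR,BR,BL=A([[91,52],[217,85],[172,246],[45,208]])
rect([TL,TR,BR,BL],90,70,'notched x=up')
TL,TR,BR,BL=A([[112,343],[240,322],[260,467],[132,487]])
rect([BL,TL,TR,BR],70*0+76,70,'tabbed  chk')
rect([TL,TR,BR,BL],76,70,'tabbed x=up')
knob=B([550,368]);hb=B([[433,128],[675,118]]);fc=B([[415,338],[693,320]])
RP=R.from_euler('y',-25,degrees=True).as_matrix()
def plate(v):
    return R.from_euler('z',v[2]).as_matrix()@RP
def res(v):
    M=plate(v);o=np.array([v[0],v[1],.072]);w=lambda P:np.array(P)@M.T+o
    P=w([[-.088,0,.013],[.072,v[3],.013+.008],[.072,-v[3],.021],[v[4],.085,.017],[v[4],-.085,.017]])
    return (proj(P,c,T)-np.vstack([knob,hb,fc])).ravel()
s=least_squares(res,[.5,-.15,0,.07,-.06]);print('plate',s.x,np.degrees(s.x[2]));print(np.round(res(s.x),1))
E
python3 fit0.py
```

```text
notched x=up [0.5873075  0.22604469] -13.636483174745546 res mm [-0.8 -1.5 -0.2  0.8  1.9  1.5 -0.9 -0.9]
tabbed  chk [0.44750366 0.18972738] 100.38855967915529 res mm [ 3.6  4.  -4.7  2.2 -4.  -3.8  5.1 -2.5]
tabbed x=up [0.44750366 0.18972738] 10.386287426647346 res mm [-1.2 -0.2 -1.6 -0.3  1.6 -0.   1.2  0.5]
plate [ 0.50390305 -0.24490544  0.07029854  0.07379401 -0.06162696] 4.027809442423296
[ 0.5 -0.4 -0.   0.4 -0.1  0.   0.5 -0.4 -0.9  0.3]
```

Call:
carry_out:
  moves: "-512 -570 -2 0 0 150 85;-512 -570 -2 0 0 150 85;-512 -570 -2 0 0 150 85;-512 -570 -2 0 0 150 85;-512 -570 -2 0 0 150 85;-512 -570 -2 0 0 150 85;-512 -570 -2 0 0 150 85;-512 -570 -2 0 0 150 85;-512 -570 -2 0 0 150 85;-512 -570 -2 0 0 150 85;-512 -570 -2 0 0 150 85;-512 -570 -2 0 0 150 85;-512 -570 -2 0 0 150 85;-512 -570 -2 0 0 150 85;-512 -570 -2 0 0 150 85;-512 -570 -2 0 0 150 85;-512 -570 -2 0 0 150 85;-512 -570 -2 0 0 150 85;-512 -570 -2 0 0 150 85;-512 -570 -2 0 0 150 85"

```text
time: 2.15
ee_pos: [0.4501, -0.2446, 0.2502]
tcp_rot: [-180.0, 0.0, 3.8]
wrist_force: [-0.6, -0.5, 0.2]
opening: 0.0851
grasp_force: 0.0
```

```bash
python3 - <<'E'
from h import *
c,o=snap('wrist','w1.png'); print(o['q'],o['ee_pos'],o['tcp_rot'],o['qd'].max())
cv2.imwrite('pics/w1b.png',grid(cv2.resize(cv2.imread('pics/w1.png'),(768,576),interpolation=cv2.INTER_CUBIC),0,0,1,50))
E
```

```text
[-2.85200193e+01 -1.46931067e-01  4.98527295e+00  9.51457422e+01
  1.10208772e-03  1.47631711e+02] [ 0.45014915 -0.24460887  0.2501627 ] [-1.79991821e+02  1.08446328e-02  3.84827008e+00] 0.2876337718899369
```

View pics/w1b.png

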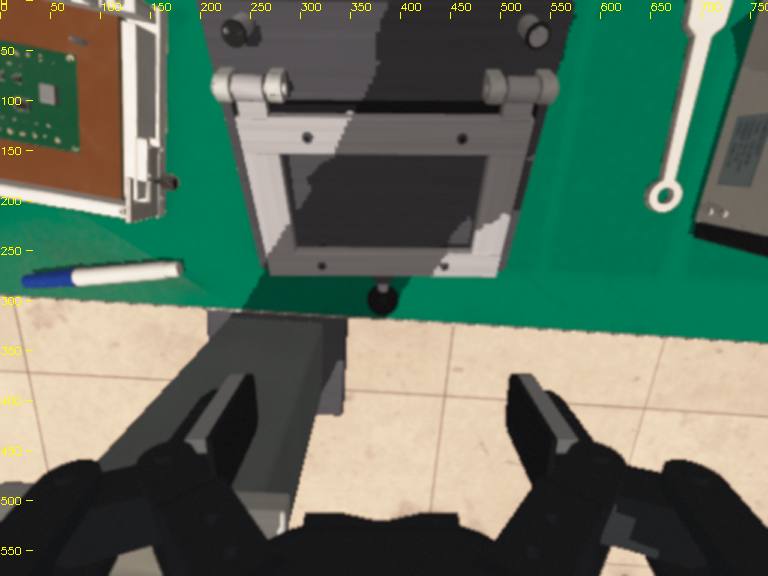

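Wrist view (768 px scale): the knob is at (382,299), the hinge barrels at (251,86) and (520,87), and the frame's front corners at (268,276) and (499,276). Fitting the plate pose from this view:

```bash
cat > fit1.py <<'E'
from h import *
from scipy.optimize import least_squares
c,T=load('w1.png')
obs=np.array([[382,299],[251,86],[520,87],[268,276],[499,276]])/1.5
RP=R.from_euler('y',-25,degrees=True).as_matrix()
def res(v):
    M=R.from_euler('z',v[2]).as_matrix()@RP;o=np.array([v[0],v[1],.072])
    P=np.array([[-.088,0,.013],[.072,v[3],.013],[.072,-v[3],.013],[v[4],.085,.017],[v[4],-.085,.017]])@M.T+o
    return (proj(P,c,T)-obs).ravel()
s=least_squares(res,[.5,-.245,.07,.07,-.06]);print('plate',s.x,np.degrees(s.x[2]));print(np.round(res(s.x),1))
E
python3 fit1.py
```

```text
plate [ 0.50212475 -0.24326384  0.06318552  0.07350411 -0.06043145] 3.620263554500227
[ 0.7 -0.5 -0.2  0.2 -0.2  0.4  1.4 -0.7 -1.7 -0.1]
```

```bash
cat >> h.py <<'E'
PX,PY,PYAW=.5022,-.2435,3.7
def MP(): return R.from_euler('z',PYAW,degrees=True).as_matrix()@R.from_euler('y',-25,degrees=True).as_matrix()
def W(p): return np.array(p)@MP().T+[PX,PY,.072]
def ori(yaw,phi,roll=0): # tool tilted forward phi in the plane of plate yaw; roll about tool z
    return R.from_euler('z',yaw,degrees=True)*R.from_euler('y',-phi,degrees=True)*R.from_euler('x',180,degrees=True)*R.from_euler('z',roll,degrees=True)
def cur():
    o=bot.get_obs(); return np.array(o['ee_pos']),R.from_euler('xyz',o['tcp_rot'],degrees=True)
def rel(p,r,base=None):
    p0,r0=base or cur(); return np.r_[r0.inv().apply(p-p0)*1e3,(r0.inv()*r).as_rotvec(degrees=True)]
def show(rows,op):
    print(';'.join(' '.join('%g'%round(v,1 if i>2 else 0) for i,v in enumerate(x))+' %g'%op for x in rows))
def knob(th,phi,back=0):
    a=np.radians(205-np.degrees(th)); h=W([.072,0,.013]); y=R.from_euler('z',PYAW,degrees=True)
    r=ori(PYAW,phi); return h+y.apply(.160*np.array([np.cos(a),0,np.sin(a)]))-back*r.as_matrix()[:,2], r
E
python3 - <<'E'
from h import *
print(knob(0,20)[0],knob(2.3,70)[0])
show([rel(*knob(0,20,.08)),rel(*knob(0,20))],85)
E
```

```text
[ 0.41712857 -0.24900132  0.04659159] [ 0.60793168 -0.23666264  0.26739753]
-61 2 128 -0 20 0.1 85;-33 2 204 -0 20 0.1 85
```

Call:
carry_out:
  moves: "-61 2 128 0 20 0 85;-61 2 128 0 20 0 85;-61 2 128 0 20 0 85;-61 2 128 0 20 0 85;-33 2 204 0 20 0 85;-33 2 204 0 20 0 85;-33 2 204 0 20 0 85;-33 2 204 0 20 0 85;-33 2 204 0 20 0 24;-33 2 204 0 20 0 24;-33 2 204 0 20 0 24;-33 2 204 0 20 0 24;-33 2 204 0 20 0 24;-33 2 204 0 20 0 24"
  force: 30

```text
time: 3.6
ee_pos: [0.4175, -0.248, 0.0471]
tcp_rot: [-179.9, -20.1, 3.7]
wrist_force: [-4.1, 6.8, 9.0]
opening: 0.0244
grasp_force: 20.0
```

```bash
python3 - <<'E'
from h import *
o=bot.get_obs(); print(o['ee_pos'],o['tcp_rot'],o['wrist_force'],o['opening'],o['grasp_force'],o['q'])
# actual knob offset used: start from measured pose
b=cur(); p00=knob(0,20)[0]
def row(th):
    p,r=knob(th,20+50*th/2.3); return rel(p,r,b)
show([row(2.3*i/26) for i in range(1,14)],24)
b2=knob(1.15,45)
show([rel(*knob(2.3*i/26,20+50*i/26),b2) for i in range(14,27)],24)
E
```

```text
[ 0.41751845 -0.24804521  0.04710253] [-179.9001765   -20.05971222    3.73226211] [-4.08688127  6.79816163  8.99853232] 0.024425598521603444 20.02740651369095 [-37.99303772 -18.0328194  -35.50759182  57.34657872  13.27273234
 140.0332973 ]
-1 1 -14 -0.1 1.9 0 24;-1 1 -28 -0.1 3.8 0 24;1 1 -42 -0.1 5.7 0 24;5 1 -56 -0.1 7.6 0 24;9 1 -69 -0.1 9.6 0 24;14 1 -82 -0.1 11.5 0 24;21 1 -95 -0.1 13.4 0 24;29 1 -107 -0.1 15.3 0 24;37 1 -118 -0.1 17.2 0 24;47 1 -128 -0.1 19.2 0 24;58 1 -137 -0.1 21.1 0 24;69 1 -146 -0.1 23 0 24;81 1 -153 -0.1 24.9 0 24
14 -0 -0 0 1.9 0 24;28 -0 0 0 3.8 0 24;42 -0 3 -0 5.8 0 24;56 -0 6 0 7.7 0 24;69 0 10 0 9.6 0 24;82 -0 16 0 11.5 0 24;95 0 23 0 13.5 0 24;106 -0 31 0 15.4 0 24;117 -0 40 0 17.3 0 24;128 -0 50 0 19.2 0 24;137 -0 60 0 21.2 0 24;145 -0 72 0 23.1 0 24;152 -0 84 0 25 0 24
```

Call:
carry_out:
  moves: "-1 0 -14 0 1.9 0 24;-1 0 -28 0 3.8 0 24;1 0 -42 0 5.7 0 24;5 0 -56 0 7.6 0 24;9 0 -69 0 9.6 0 24;14 0 -82 0 11.5 0 24;21 0 -95 0 13.4 0 24;29 0 -107 0 15.3 0 24;37 0 -118 0 17.2 0 24;47 0 -128 0 19.2 0 24;58 0 -137 0 21.1 0 24;69 0 -146 0 23 0 24;81 0 -153 0 24.9 0 24"
  force: 40

```text
time: 4.9
ee_pos: [0.441, -0.2466, 0.2186]
tcp_rot: [-179.9, -45.0, 3.7]
wrist_force: [-2.8, 6.4, -0.1]
opening: 0.0245
grasp_force: 20.1
```

```bash
python3 - <<'E'
from h import *
o=bot.get_obs(); print(o['ee_pos'],o['tcp_rot'],o['wrist_force'],o['opening'],o['grasp_force'],o['q'],knob(1.15,45)[0])
b=cur()
show([rel(*knob(2.3*i/26,20+50*i/26),b) for i in range(14,27)],24)
p,r=knob(2.3,70,.1);show([rel(p,r,b)],85)
E
```

```text
[ 0.44102462 -0.24658795  0.21861017] [-179.88609425  -44.9959734     3.66386606] [-2.84821256  6.41205818 -0.08849978] 0.02446857920583925 20.14462172985077 [-45.81520774 -34.26362874 -35.81299386  55.52768507  32.60017028
 140.35056338] [ 0.44113311 -0.24744902  0.21894825]
14 1 -1 -0.1 1.9 -0 24;29 1 0 -0.1 3.9 -0 24;43 1 2 -0.1 5.8 -0 24;56 1 6 -0.1 7.7 -0 24;70 1 10 -0.1 9.6 -0 24;83 1 16 -0.1 11.5 -0 24;95 1 23 -0.1 13.5 -0 24;107 1 31 -0.1 15.4 -0 24;118 1 40 -0.1 17.3 -0 24;128 1 49 -0.1 19.2 -0 24;137 1 60 -0.1 21.2 -0 24;145 1 72 -0.1 23.1 -0 24;153 1 84 -0.1 25 -0 24
110 1 -7 -0.1 25 -0 85
```

Call:
carry_out:
  moves: "14 0 -1 0 1.9 0 22;29 0 0 0 3.9 0 22;43 0 2 0 5.8 0 22;56 0 6 0 7.7 0 22;70 0 10 0 9.6 0 22;83 0 16 0 11.5 0 22;95 0 23 0 13.5 0 22;107 0 31 0 15.4 0 22;118 0 40 0 17.3 0 22;128 0 49 0 19.2 0 22;137 0 60 0 21.2 0 22;145 0 72 0 23.1 0 22;153 0 84 0 25 0 22;153 0 84 0 25 0 22"

```text
time: 6.3
ee_pos: [0.6114, -0.236, 0.2771]
tcp_rot: [178.3, -70.8, 5.6]
wrist_force: [3.8, 6.1, 23.9]
opening: 0.0223
grasp_force: 40.3
```

```bash
python3 - <<'E'
from h import *
o=bot.get_obs(); print(o['q'],knob(2.3,70)[0],o['wrist_force'])
p,r=knob(2.3,70,.13);show([rel(p,r)],85)
E
```

```text
[-35.1637637  -28.78521921 -44.31086886   8.57517056  36.44259631
 164.52505458] [ 0.60793168 -0.23666264  0.26739753] [ 3.80496152  6.05435533 23.87433464]
-9 0 -130 -0.1 -0.8 0.6 85
```

Call:
carry_out:
  moves: "0 0 0 0 0 0 60;0 0 0 0 0 0 85;0 0 0 0 0 0 85;0 0 0 0 0 0 85;0 0 -40 0 0 0 85;0 0 -80 0 0 0 85;0 0 -130 0 0 0 85;0 0 -130 0 0 0 85"

```text
time: 7.1
ee_pos: [0.4837, -0.2456, 0.3147]
tcp_rot: [179.4, -70.1, 4.1]
wrist_force: [0.5, -1.1, 1.3]
opening: 0.0851
grasp_force: 0.0
```

```bash
python3 - <<'E'
from h import *
o=bot.get_obs(); print(o['ee_pos'],o['tcp_rot'],o['q'],o['wrist_force'])
snap('top','t1.png');snap('scene','s1.png')
a=crop('t1.png',230,100,400,260,2);b=crop('s1.png',150,60,400,290,3)[:, :]
b=cv2.resize(b,(450,414)); im=np.zeros((414,790,3),np.uint8); im[:320,:340]=a; im[:,340:]=b; cv2.imwrite('pics/z2.png',im)
E
```

```text
[ 0.48373109 -0.24557066  0.31474249] [179.36783605 -70.08316832   4.09475832] [-48.29867851 -44.63895759 -46.41984244  28.53988129  47.56620049
 156.42376124] [ 0.4861799  -1.09031519  1.31919072]
```

View pics/z2.png

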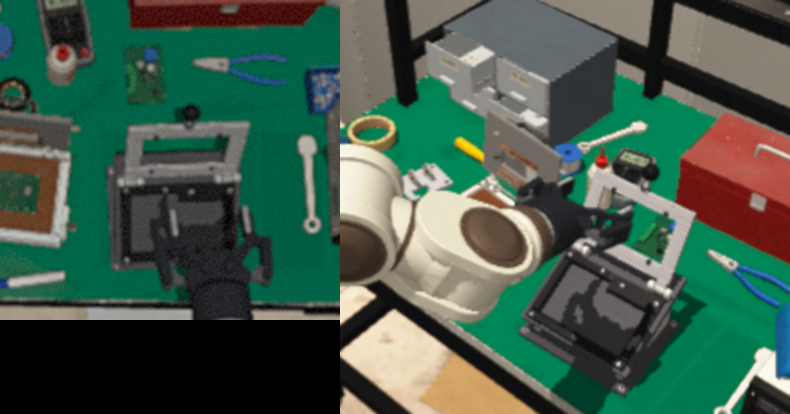

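The frame stands open, leaning back, with the knob behind the hinge at about (190,113) in the left crop. Next I go to the brackets.

```bash
python3 - <<'E'
from h import *
r=ori(80,0)
show([rel(np.array([.40,-.02,.30]),r),rel(np.array([.51,.20,.26]),r)],85)
E
```

```text
-36 -230 -64 46.4 -58.7 -66.1 85;-30 -443 66 46.4 -58.7 -66.1 85
```

Call:
carry_out:
  moves: "-36 -230 -64 46.4 -58.7 -66.1 85;-36 -230 -64 46.4 -58.7 -66.1 85;-36 -230 -64 46.4 -58.7 -66.1 85;-36 -230 -64 46.4 -58.7 -66.1 85;-36 -230 -64 46.4 -58.7 -66.1 85;-36 -230 -64 46.4 -58.7 -66.1 85;-36 -230 -64 46.4 -58.7 -66.1 85;-30 -443 66 46.4 -58.7 -66.1 85;-30 -443 66 46.4 -58.7 -66.1 85;-30 -443 66 46.4 -58.7 -66.1 85;-30 -443 66 46.4 -58.7 -66.1 85;-30 -443 66 46.4 -58.7 -66.1 85;-30 -443 66 46.4 -58.7 -66.1 85;-30 -443 66 46.4 -58.7 -66.1 85;-30 -443 66 46.4 -58.7 -66.1 85;-30 -443 66 46.4 -58.7 -66.1 85;-30 -443 66 46.4 -58.7 -66.1 85"

```text
time: 8.9
ee_pos: [0.5093, 0.2003, 0.261]
tcp_rot: [-180.0, -0.1, 80.1]
wrist_force: [0.8, -0.1, 0.3]
opening: 0.085
grasp_force: 0.0
```

```bash
python3 - <<'E'
from h import *
c,o=snap('wrist','w2.png'); print(o['q'],o['ee_pos'],o['tcp_rot'],abs(o['qd']).max())
cv2.imwrite('pics/w2b.png',grid(cv2.resize(cv2.imread('pics/w2.png'),(768,576),interpolation=cv2.INTER_CUBIC),0,0,1,50))
E
```

```text
[ 21.40646651   4.83321005  11.34120923  96.43998959   0.13010006
 121.28352937] [0.50927596 0.200303   0.26097635] [-1.79990564e+02 -1.46500126e-01  8.01230023e+01] 0.35115862259523595
```

View pics/w2b.png

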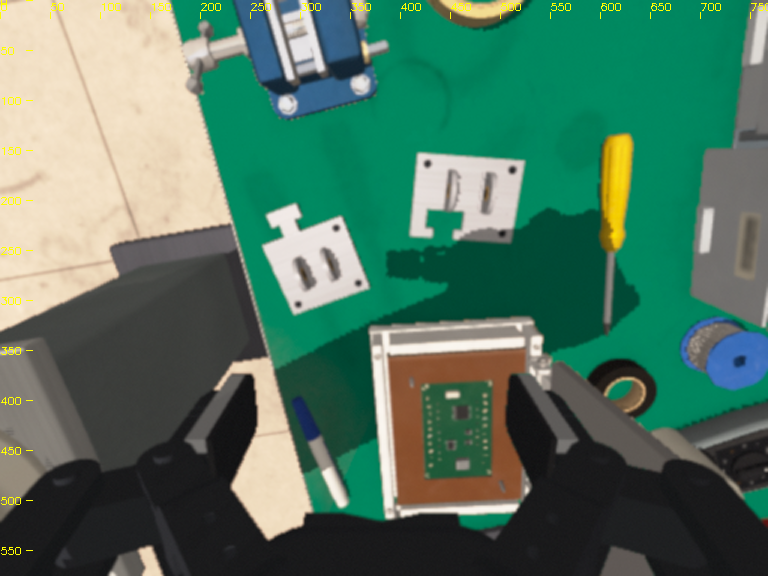

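Wrist view (768 px scale), all four foot corners visible for each bracket:
- **Notched bracket:** (418,152), (524,160), (511,243), (409,235).
- **Tabbed bracket:** (263,244), (343,217), (368,290), (296,314).

```bash
cat > fit2.py <<'E'
from h import *
from scipy.optimize import least_squares
c,T=load('w2.png')
def rect(px,w,h,n):
    m=np.array([[w,h],[w,-h],[-w,-h],[-w,h]])/2000
    P=onz(np.array(px)/1.5,.005,c,T)[:,:2]
    f=lambda v:(m@np.array([[np.cos(v[2]),np.sin(v[2])],[-np.sin(v[2]),np.cos(v[2])]])+v[:2]-P).ravel()
    s=least_squares(f,[*P.mean(0),0]);print(n,s.x[:2],np.degrees(s.x[2]),'res mm',np.round(f(s.x)*1e3,1));return s.x
n=rect([[524,160],[511,243],[409,235],[418,152]],90,70,'notched')
t=rect([[343,217],[368,290],[296,314],[263,244]],76,70,'tabbed')
g=n[:2]+.007*np.array([-np.sin(n[2]),np.cos(n[2])]); r=ori(np.degrees(n[2])+90,0)
print(g); show([rel(np.array([*g,z]),r) for z in (.1,.024)],85)
E
python3 fit2.py
```

```text
notched [0.58748776 0.22827017] -14.185263589774223 res mm [ 0.3 -0.4 -0.6  0.6  0.5 -0.1 -0.3 -0.1]
tabbed [0.44839989 0.19048136] 9.144500568740177 res mm [ 0.2 -0.   1.8  0.6 -2.2  0.2  0.2 -0.8]
[0.58920317 0.23505673]
48 73 161 -0 -0.2 4.3 85;47 73 237 -0 -0.2 4.3 85
```

Call:
carry_out:
  moves: "48 73 161 0 0 4.3 85;48 73 161 0 0 4.3 85;48 73 161 0 0 4.3 85;48 73 161 0 0 4.3 85;47 73 200 0 0 4.3 85;47 73 237 0 0 4.3 85;47 73 237 0 0 4.3 85;47 73 237 0 0 4.3 85;47 73 237 0 0 4.3 30;47 73 237 0 0 4.3 30;47 73 237 0 0 4.3 30;47 73 237 0 0 4.3 30;47 73 237 0 0 4.3 30;47 73 237 0 0 4.3 30"
  force: 60

```text
time: 10.35
ee_pos: [0.5899, 0.2357, 0.0247]
tcp_rot: [180.0, -0.2, 75.9]
wrist_force: [-1.0, -0.0, 6.9]
opening: 0.0348
grasp_force: 61.9
```

```bash
python3 - <<'E'
from h import *
o=bot.get_obs(); print(o['ee_pos'],o['tcp_rot'],o['q'],o['wrist_force'],o['opening'],o['grasp_force'])
E
```

```text
[0.58988429 0.23573148 0.02468396] [ 1.79994203e+02 -1.70150137e-01  7.58885546e+01] [ 21.72603698  17.90243114   0.26643924  72.25968757   0.13454338
 125.83761344] [-0.98717326 -0.03949702  6.9017733 ] 0.03479148026184525 61.94871783256531
```

```bash
cat >> h.py <<'E'
SEAT=dict(n=(0,.03575,0),t=(-.007,-.03575,0))
def place(k,off,h): # off: bracket origin in tool coordinates
    r=ori(PYAW,25,-90); return W(np.array(SEAT[k])+[0,0,h])-r.apply(off), r
E
python3 - <<'E'
from h import *
b=cur();off=[-.0074,0,.0247]
p,r=place('n',off,.07);print(p)
show([rel(np.array([.59,.2357,.12]),b[1]),rel(np.array([.42,.15,.27]),b[1]),rel(np.array([.40,-.1,.27]),r),rel(p,r)],30)
E
```

```text
[ 0.4594769  -0.20302265  0.15782735]
0 0 -95 0 0 0 30;-124 -144 -246 0 0 0 30;-371 -102 -246 -24.8 3.7 -17.6 30;-457 -19 -135 -24.8 3.7 -17.6 30
```

Call:
carry_out:
  moves: "0 0 -40 0 0 0 30;0 0 -95 0 0 0 30;-124 -144 -246 0 0 0 30;-124 -144 -246 0 0 0 30;-124 -144 -246 0 0 0 30;-124 -144 -246 0 0 0 30;-124 -144 -246 0 0 0 30;-371 -102 -246 -24.8 3.7 -17.6 30;-371 -102 -246 -24.8 3.7 -17.6 30;-371 -102 -246 -24.8 3.7 -17.6 30;-371 -102 -246 -24.8 3.7 -17.6 30;-371 -102 -246 -24.8 3.7 -17.6 30;-371 -102 -246 -24.8 3.7 -17.6 30;-457 -19 -135 -24.8 3.7 -17.6 30;-457 -19 -135 -24.8 3.7 -17.6 30;-457 -19 -135 -24.8 3.7 -17.6 30;-457 -19 -135 -24.8 3.7 -17.6 30;-457 -19 -135 -24.8 3.7 -17.6 30;-457 -19 -135 -24.8 3.7 -17.6 30"

```text
time: 12.25
ee_pos: [0.4593, -0.2029, 0.1583]
tcp_rot: [155.1, 0.1, 93.7]
wrist_force: [0.5, 1.0, -2.2]
opening: 0.0348
grasp_force: 61.2
```

```bash
python3 - <<'E'
from h import *
c,o=snap('wrist','w3.png'); print(o['q'],o['ee_pos'],o['tcp_rot'],o['opening'],o['grasp_force'])
cv2.imwrite('pics/w3b.png',grid(cv2.resize(cv2.imread('pics/w3.png'),(768,576),interpolation=cv2.INTER_CUBIC),0,0,1,50))
E
```

```text
[-31.20731609 -23.28448836 -28.32921897  64.07865242  13.90956794
  57.61642334] [ 0.45934131 -0.20294306  0.1583349 ] [1.55087491e+02 6.76939236e-02 9.37360319e+01] 0.03475350372774216 61.16150736808777
```

View pics/w3b.png

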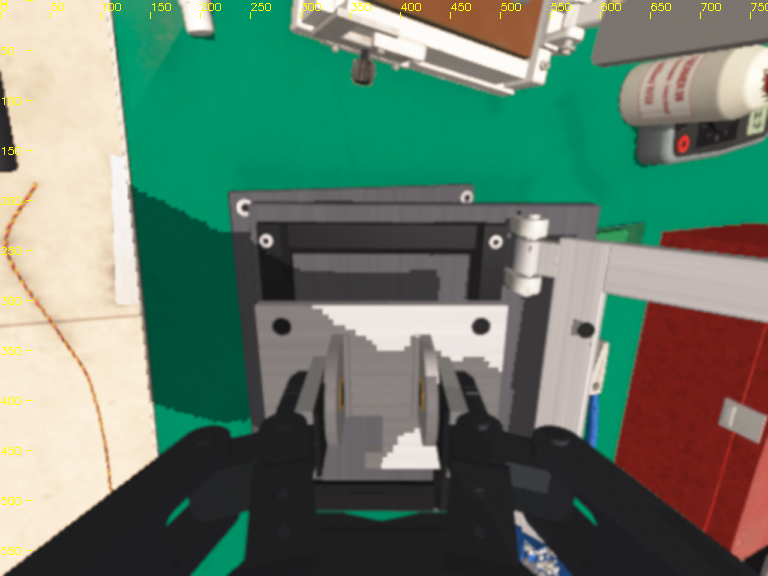

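```bash
python3 - <<'E'
from h import *
c,T=load('w3.png'); b=np.load('pics/w3.png.npy',allow_pickle=True).item()['o']
p0=np.array(b['ee_pos']);r0=R.from_euler('xyz',b['tcp_rot'],degrees=True)
pr=lambda P:np.round(proj(P,c,T)*1.5,0).tolist()
print('floor',pr(W([[-.0465,.07225,0],[.0465,.07225,0]])),'upright top z4',pr(W([[-.0465,.07225,.004],[.0465,.07225,.004]])),'mouth z8',pr(W([[-.0505,.07625,.008],[.0505,.07625,.008]])))
for dx in (-.0078,-.007): print('foot',pr(p0+r0.apply([[35e-3+dx,-.045,.0197],[35e-3+dx,.045,.0197]])))
print('hinge',pr(W([.072,.0735,.013])))
g=cv2.cvtColor(c['img'],cv2.COLOR_RGB2GRAY).astype(int)
print('col254 rows130-200',g[130:200,235:240].mean(1).round().astype(int).tolist())
print('row 172 cols 150-360',g[170:174,160:350].mean(0).round().astype(int).tolist())
print('row 192',g[190:194,160:350].mean(0).round().astype(int).tolist())
E
```

```text
floor [[293.0, 253.0], [472.0, 254.0]] upright top z4 [[292.0, 255.0], [473.0, 255.0]] mouth z8 [[282.0, 249.0], [484.0, 249.0]]
foot [[257.0, 306.0], [510.0, 306.0]]
foot [[257.0, 304.0], [510.0, 304.0]]
hinge [[530.0, 257.0]]
col254 rows130-200 [105, 104, 104, 99, 81, 65, 79, 97, 104, 105, 106, 105, 106, 106, 106, 105, 103, 86, 58, 43, 49, 54, 55, 54, 54, 54, 53, 54, 53, 53, 53, 53, 52, 52, 48, 41, 33, 33, 47, 78, 99, 105, 105, 105, 105, 105, 105, 105, 105, 105, 101, 86, 66, 58, 58, 58, 58, 58, 58, 58, 58, 58, 58, 58, 58, 58, 58, 58, 58, 63]
row 172 cols 150-360 [55, 55, 55, 55, 56, 56, 56, 55, 57, 58, 58, 54, 43, 31, 25, 24, 25, 25, 26, 25, 25, 27, 30, 33, 33, 33, 34, 38, 37, 36, 37, 36, 36, 34, 48, 82, 100, 104, 104, 104, 105, 105, 103, 102, 102, 103, 103, 102, 101, 102, 104, 104, 106, 106, 105, 105, 106, 105, 104, 102, 102, 102, 102, 103, 103, 102, 100, 101, 102, 102, 101, 101, 101, 102, 103, 103, 104, 104, 104, 103, 104, 104, 104, 103, 103, 102, 104, 104, 105, 105, 104, 104, 104, 103, 104, 105, 106, 106, 106, 106, 106, 107, 108, 107, 106, 104, 102, 101, 104, 105, 106, 106, 105,
[... 450 characters left out ...]
 24, 24, 24, 23, 24, 23, 23, 22, 22, 22, 22, 23, 22, 27, 42, 53, 57, 58, 58, 58, 58, 58, 57, 58, 58, 58, 58, 56, 57, 56, 58, 58, 59, 58, 58, 60, 58, 57, 58, 58, 57, 58, 58, 57, 57, 57, 57, 58, 57, 57, 56, 57, 58, 58, 58, 59, 58, 58, 58, 58, 58, 57, 58, 57, 58, 58, 58, 58, 57, 58, 57, 57, 58, 59, 58, 58, 60, 59, 59, 60, 60, 59, 57, 57, 57, 57, 58, 58, 59, 58, 58, 58, 58, 59, 58, 57, 58, 58, 58, 58, 58, 58, 59, 58, 58, 58, 58, 59, 58, 60, 70, 90, 103, 106, 108, 108, 107, 106, 105, 105, 105, 106, 107, 107, 108, 108, 108, 103, 84, 62, 44, 31, 30, 31, 31, 31, 32, 38, 46, 51, 51, 51, 51, 51, 51, 52, 51, 51, 51, 51, 51, 56, 74, 93, 103, 100, 94, 96, 107, 120, 138, 159, 178, 194, 208, 218, 226, 231]
```

The held bracket's foot edge at (257..508, 303) and the pocket's +y floor edge at row 253 match the predictions to within about 1 mm. I go down with small corrections.

```bash
sed -i 's/^PX,PY.*/PX,PY,PYAW=.5018,-.2428,3.7/' h.py; python3 - <<'E'
from h import *
for h in (.02,.012,.008,.004,.001): show([rel(*place('n',[-.0068,-.0002,.0247],h))],30)
E
```

```text
0 -1 51 -0 0.1 0.1 30
0 -1 59 -0 0.1 0.1 30
0 -1 63 -0 0.1 0.1 30
0 -1 67 -0 0.1 0.1 30
0 -1 70 -0 0.1 0.1 30
```

Call:
carry_out:
  moves: "0 -1 20 0 0 0 30;0 -1 40 0 0 0 30;0 -1 51 0 0 0 30;0 -1 59 0 0 0 30;0 -1 62 0 0 0 30;0 -1 64 0 0 0 30;0 -1 66 0 0 0 30;0 -1 67 0 0 0 30;0 -1 68 0 0 0 30;0 -1 68 0 0 0 30"

```text
time: 13.3
ee_pos: [0.4872, -0.2018, 0.0954]
tcp_rot: [155.1, 0.1, 93.7]
wrist_force: [-0.3, -0.6, -1.6]
opening: 0.035
grasp_force: 61.4
```

Call:
carry_out:
  moves: "0 0 1 0 0 0 30;0 0 2 0 0 0 30;0 0 3 0 0 0 30;0 0 3 0 0 0 30"

```text
time: 13.7
ee_pos: [0.488, -0.2018, 0.0937]
tcp_rot: [155.1, 0.1, 93.7]
wrist_force: [-14.8, 1.2, 10.7]
opening: 0.035
grasp_force: 63.8
```

```bash
python3 - <<'E'
from h import *
p,r=cur(); q=p+r.apply([-.0068,-.0002,.0247]); print((q-[PX,PY,.072])@MP()*1e3, bot.get_obs()['torque'])
c,o=snap('wrist','w4.png')
im=cv2.resize(c['img'][100:340,130:390],None,fx=3,fy=3,interpolation=cv2.INTER_CUBIC)[:600]
cv2.imwrite('pics/w4b.png',np.clip(im[:,:,::-1]*1.5,0,255).astype(np.uint8))
E
```

```text
[-1.14732519 35.01662834 -0.27819876] [0.50004096 1.80295318 0.3249807 ]
```

View pics/w4b.png

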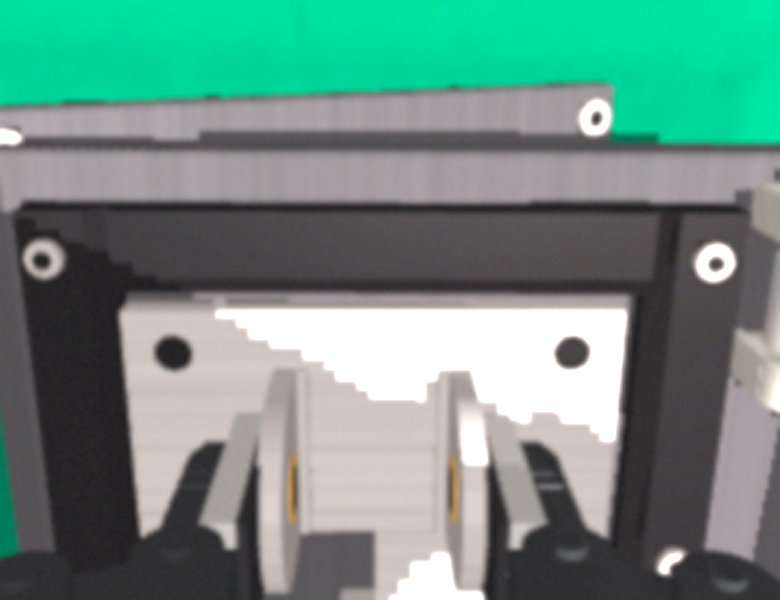

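The bracket is inside the rails and on the floor: estimated z is about -0.3 mm and normal force about 17 N. I release it.

Call:
carry_out:
  moves: "0 0 -1 0 0 0 36;0 0 -1 0 0 0 44;0 0 -1 0 0 0 50;0 0 -1 0 0 0 50;0 0 -1 0 0 0 50;0 0 -20 0 0 0 50;0 0 -50 0 0 0 50;0 0 -90 0 0 0 50;0 0 -90 0 0 0 50"

```text
time: 14.65
ee_pos: [0.4512, -0.205, 0.1798]
tcp_rot: [154.8, 0.3, 93.7]
wrist_force: [0.4, 0.1, 0.3]
opening: 0.05
grasp_force: 0.0
```

```bash
python3 - <<'E'
from h import *
c,o=snap('wrist','w5.png'); print(o['ee_pos'],o['opening'],o['wrist_force'])
t=np.array([.4484,.1905]); y=9.1
r=ori(y+90,0); b=cur()
print('W5 view saved')
show([rel(np.array(p),r,b) for p in ([.38,-.05,.27],[.40,.13,.26],[*t,.14])],85)
# predicted notched foot corners if seated
print(np.round(proj(W(np.array([[.045,.0375+.03325,.005],[-.045,.0375+.03325,.005],[-.045,.00075,.005],[.045,.00075,.005]])),*load('w5.png'))).tolist())
E
```

```text
[ 0.45116634 -0.20501518  0.17976949] 0.05002665864753539 [0.37301482 0.14749654 0.25595037]
W5 view saved
159 -16 -110 25.1 1.4 -5.3 85;337 9 -89 25.1 1.4 -5.3 85;395 5 42 25.1 1.4 -5.3 85
[[306.0, 163.0], [198.0, 163.0], [203.0, 238.0], [301.0, 238.0]]
```

Call:
carry_out:
  moves: "159 -16 -110 25 1.4 -5.3 85;159 -16 -110 25 1.4 -5.3 85;159 -16 -110 25 1.4 -5.3 85;159 -16 -110 25 1.4 -5.3 85;337 9 -89 25 1.4 -5.3 85;337 9 -89 25 1.4 -5.3 85;337 9 -89 25 1.4 -5.3 85;337 9 -89 25 1.4 -5.3 85;395 5 42 25 1.4 -5.3 85;395 5 42 25 1.4 -5.3 85;395 5 42 25 1.4 -5.3 85;395 5 42 25 1.4 -5.3 85;395 5 42 25 1.4 -5.3 85"

```text
time: 16.0
ee_pos: [0.4463, 0.1916, 0.1364]
tcp_rot: [-179.7, -0.1, 99.2]
wrist_force: [0.8, -0.7, -0.4]
opening: 0.0851
grasp_force: 0.0
```

```bash
python3 - <<'E'
from h import *
c,o=snap('wrist','w6.png'); print(o['ee_pos'],o['tcp_rot'],o['opening'])
t=np.array([.4484,.1905]); y=9.1; r=ori(y+90,0)
show([rel(np.array([*t,z]),r) for z in (.06,.0235)],85)
# compare predicted foot corners with image
Rz=R.from_euler('z',y,degrees=True).as_matrix()
P=np.array([[38,35,5],[38,-35,5],[-38,-35,5],[-38,35,5],[5,58.75,5],[-23,58.75,5]])/1e3@Rz.T+[*t,0]
C=proj(P,*load('w6.png')); print(np.round(C).tolist())
a=crop('w6.png',100,50,420,320,2)
for u in C: cv2.circle(a,(int((u[0]-100)*2),int((u[1]-50)*2)),3,(0,0,255),1)
b=crop('w5.png',170,120,340,260,2)
for u in proj(W(np.array([[.045,.07075,.005],[-.045,.07075,.005]])),*load('w5.png')): cv2.circle(b,(int((u[0]-170)*2),int((u[1]-120)*2)),3,(0,0,255),1)
im=np.zeros((600,800,3),np.uint8);im[:540,:640]=a;im[600-280:,800-340:]=b;cv2.imwrite('pics/z3.png',im)
E
```

```text
[0.44626506 0.19157888 0.13640634] [-1.79700908e+02 -1.06121317e-01  9.92132819e+01] 0.08513698448283556
-1 2 78 -0.2 -0.1 0.1 85;-2 2 114 -0.2 -0.1 0.1 85
[[300.0, 155.0], [297.0, 227.0], [218.0, 227.0], [215.0, 155.0], [264.0, 128.0], [231.0, 128.0]]
```

View pics/z3.png

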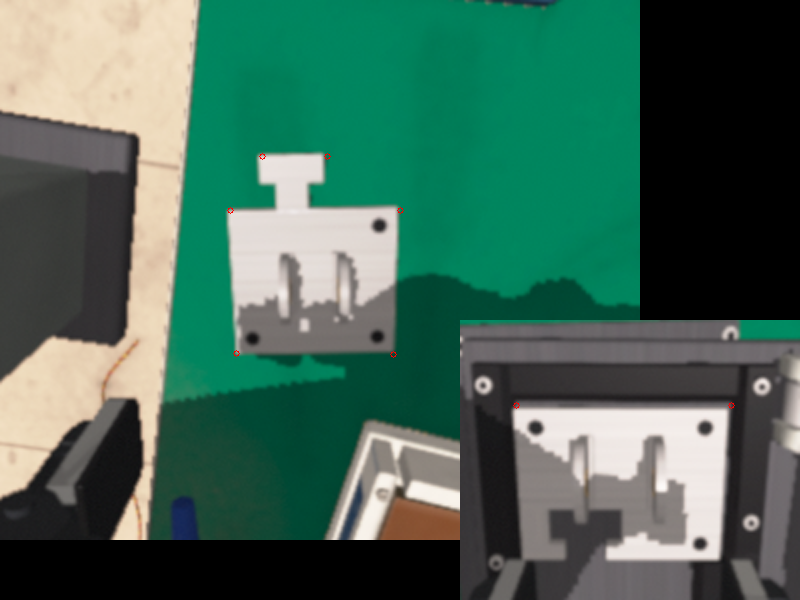

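The tabbed bracket matches its predicted corners to about 1 mm. The notched bracket sits flat in the wide half, about 0.8 mm downslope of its seat. I grip the tabbed one.

Call:
carry_out:
  moves: "-1 2 40 0 0 -0.7 85;-1 2 78 0 0 -0.7 85;-1 1 100 0 0 -0.7 85;-1 1 113 0 0 -0.7 85;-1 1 113 0 0 -0.7 85;-1 1 113 0 0 -0.7 85;-1 1 113 0 0 -0.7 24;-1 1 113 0 0 -0.7 24;-1 1 113 0 0 -0.7 24;-1 1 113 0 0 -0.7 24;-1 1 113 0 0 -0.7 24;-1 1 113 0 0 -0.7 24"
  force: 60

```text
time: 17.25
ee_pos: [0.4482, 0.1912, 0.0253]
tcp_rot: [-179.9, -0.2, 99.9]
wrist_force: [-0.1, -0.5, 5.9]
opening: 0.0287
grasp_force: 61.5
```

```bash
python3 - <<'E'
from h import *
p,rr=cur(); o=bot.get_obs(); print(p,o['tcp_rot'],o['opening'],o['grasp_force'],o['wrist_force'])
b=rr.inv().apply(np.array([.4484,.1905,0])-p);print('bracket in tool',b)
off=[b[0],0,p[2]]
q,r=place('t',off,.06)
show([rel(p+[-.02,0,.10],rr),rel(np.array([.39,.1,.27]),rr),rel(np.array([.38,-.12,.27]),r),rel(q,r)],24)
E
```

```text
[0.4482427  0.19124222 0.0253041 ] [-1.79939738e+02 -1.73451127e-01  9.98681728e+01] 0.02865365001208879 61.50559902191162 [-0.08798455 -0.51910734  5.91440576]
bracket in tool [-8.34795019e-04  5.43769053e-05  2.53016483e-02]
4 -20 -100 0 0 0 24;-79 -73 -245 0 0 0 24;-294 -121 -245 -25 -1.5 6 24;-467 -68 -122 -25 -1.5 6 24
```

Call:
carry_out:
  moves: "0 0 -40 0 0 0 24;4 -20 -100 0 0 0 24;-79 -73 -245 0 0 0 24;-79 -73 -245 0 0 0 24;-79 -73 -245 0 0 0 24;-79 -73 -245 0 0 0 24;-294 -121 -245 -25 -1.5 6 24;-294 -121 -245 -25 -1.5 6 24;-294 -121 -245 -25 -1.5 6 24;-294 -121 -245 -25 -1.5 6 24;-294 -121 -245 -25 -1.5 6 24;-467 -68 -122 -25 -1.5 6 24;-467 -68 -122 -25 -1.5 6 24;-467 -68 -122 -25 -1.5 6 24;-467 -68 -122 -25 -1.5 6 24;-467 -68 -122 -25 -1.5 6 24;-467 -68 -122 -25 -1.5 6 24;-467 -68 -122 -25 -1.5 6 24"

```text
time: 19.05
ee_pos: [0.4607, -0.2806, 0.145]
tcp_rot: [155.2, -0.1, 93.7]
wrist_force: [0.4, -0.9, -1.3]
opening: 0.0286
grasp_force: 60.6
```

```bash
python3 - <<'E'
from h import *
c,o=snap('wrist','w7.png'); print(o['ee_pos'],o['tcp_rot'],o['opening'],o['wrist_force'])
p=np.array(o['ee_pos']);r=R.from_euler('xyz',o['tcp_rot'],degrees=True)
T=load('w7.png')
tool=lambda P:p+r.apply(np.array(P)/1e3)   # bracket (x,y,z)->(tool y, tool x, 25.3-z)
B=lambda P:tool([[y-.8,x,25.3-z] for x,y,z in P])
f=B([[38,35,5],[-38,35,5],[5,58.75,5],[-23,58.75,5]])
n=W(np.array([[-16-16.5,35.75-10.25,5],[-16+16.5,35.75-10.25,5],[-45,70.75,5],[45,70.75,5]])/1e3+[-.0008,0,0])
a=crop('w7.png',140,110,380,310,3)
for s,col in((f,(0,0,255)),(n,(255,0,255))):
  for u in proj(s,*T): cv2.circle(a,(int((u[0]-140)*3),int((u[1]-110)*3)),4,col,1)
cv2.imwrite('pics/z4.png',a)
for h in (.06,.02,.012,.008,.005,.003,.001): show([rel(*place('t',[-.0008,0,.0253],h))],24)
E
```

```text
[ 0.46070913 -0.28061891  0.14495559] [ 1.55182712e+02 -6.31068842e-02  9.37098320e+01] 0.028592821905668954 [ 0.4325376  -0.89923866 -1.29035114]
-0 1 -0 -0.1 -0 0 24
-0 1 40 -0.1 -0 0 24
-0 1 48 -0.1 -0 0 24
-0 1 52 -0.1 -0 0 24
-0 1 55 -0.1 -0 0 24
-0 1 57 -0.1 -0 0 24
-0 1 59 -0.1 -0 0 24
```

View pics/z4.png

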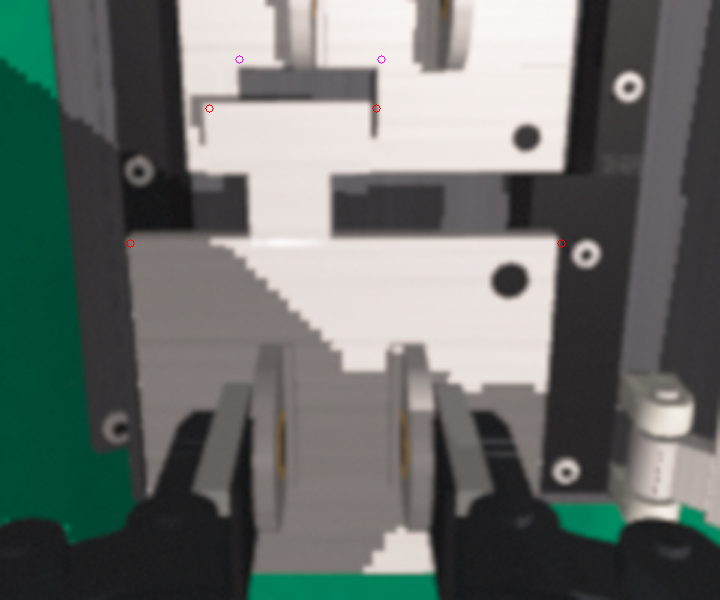

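```bash
python3 - <<'E'
from h import *
n=W(np.array([[-32.5,25.5,5],[.5,25.5,5],[-45,70.75,5],[45,70.75,5]])/1e3)
print(proj(n,*load('w5.png')).round(1).tolist(),'obs [215,215],[250.5,215],[197,162.5],[304.5,162.5]')
T=load('w7.png'); print(proj(n,*T).round(1).tolist(),'obs',[140+238/3,110+68/3],[140+377/3,110+68/3])
# narrow pocket in w7: upper-step rail and lower rail upright tops
print((np.array(proj(W(np.array([[-46.5,-10,4],[32.5,-10,4],[-46.5,-10,0],[32.5,-10,0]])/1e3),*T))-[140,110]).round(1).tolist())
# notch offset in plate implied by w7
u=np.array([[140+238/3,110+68/3],[140+377/3,110+68/3]]); c,Tm=T; d=ray(u,c,Tm); nz=MP()[:,2]
o=np.array([PX,PY,.072])+nz*.005; s=((o-Tm[:3,3])@nz)/(d@nz); print(((Tm[:3,3]+d*s[:,None]-[PX,PY,.072])@MP()*1e3).round(1))
c,Tm=load('w5.png');u=np.array([[215,215],[250.5,215],[197,162.5],[304.5,162.5]]); d=ray(u,c,Tm); s=((o-Tm[:3,3])@nz)/(d@nz); print(((Tm[:3,3]+d*s[:,None]-[PX,PY,.072])@MP()*1e3).round(1))
E
```

```text
[[215.4, 212.9], [252.6, 213.0], [198.3, 162.7], [305.7, 162.9]] obs [215,215],[250.5,215],[197,162.5],[304.5,162.5]
[[221.0, 129.8], [268.5, 129.8], [199.1, 57.9], [338.8, 57.7]] obs [219.33333333333331, 132.66666666666666] [265.6666666666667, 132.66666666666666]
[[63.9, 68.8], [171.1, 68.9], [64.8, 67.4], [170.1, 67.5]]
[[-33.8  23.5   5. ]
 [ -1.4  23.6   5. ]]
[[-32.9  23.5   5. ]
 [ -1.4  23.6   5. ]
 [-46.1  70.9   5. ]
 [ 43.9  71.1   5. ]]
```

```bash
python3 - <<'E'
from h import *
nz=MP()[:,2]
def pl(u,z,fn):
    c,Tm=load(fn); d=ray(np.array(u,float),c,Tm); o=np.array([PX,PY,.072])+nz*z; s=((o-Tm[:3,3])@nz)/(d@nz); return ((Tm[:3,3]+d*s[:,None]-[PX,PY,.072])@MP()*1e3).round(1).tolist()
A=lambda L:[[140+x/3,110+y/3] for x,y in L]
print('n -y edge',pl(A([(188,172),(563,172)]),.005,'w7.png'))
# held bracket in tool coords
c,Tm=load('w7.png'); d=ray(np.array(A([(128,235),(558,235),(205,101),(372,101),(248,174),(330,174)])),c,Tm)
p,r=cur(); zz=r.as_matrix()[:,2]; o=p+zz*.0203; s=((o-Tm[:3,3])@zz)/(d@zz); print('held, tool mm',(r.inv().apply(Tm[:3,3]+d*s[:,None]-p)*1e3).round(1).tolist())
g=cv2.cvtColor(load('w5.png')[0]['img'],cv2.COLOR_RGB2GRAY); print(g[200:225,225:240].mean(1).round().tolist())
g=cv2.cvtColor(load('w7.png')[0]['img'],cv2.COLOR_RGB2GRAY); print(g[122:176,220:223].mean(1).round().tolist(),g[122:150,240:260].mean(1).round().tolist())
E
```

```text
n -y edge [[-46.8, -1.2, 5.0], [43.7, -1.1, 5.0]]
held, tool mm [[35.9, -38.9, 20.3], [35.9, 36.3, 20.3], [59.2, -24.3, 20.3], [59.2, 3.6, 20.3], [46.8, -17.5, 20.3], [46.8, -3.5, 20.3]]
[145.0, 141.0, 137.0, 128.0, 125.0, 124.0, 124.0, 124.0, 123.0, 122.0, 122.0, 122.0, 122.0, 119.0, 110.0, 95.0, 87.0, 84.0, 82.0, 81.0, 77.0, 70.0, 62.0, 58.0, 58.0]
[234.0, 233.0, 230.0, 227.0, 227.0, 230.0, 232.0, 232.0, 229.0, 211.0, 158.0, 109.0, 102.0, 104.0, 103.0, 103.0, 105.0, 105.0, 102.0, 86.0, 73.0, 109.0, 179.0, 222.0, 229.0, 229.0, 229.0, 228.0, 227.0, 227.0, 226.0, 226.0, 227.0, 227.0, 227.0, 227.0, 228.0, 228.0, 228.0, 228.0, 227.0, 225.0, 223.0, 223.0, 218.0, 187.0, 130.0, 96.0, 90.0, 89.0, 86.0, 80.0, 79.0, 79.0] [219.0, 217.0, 215.0, 213.0, 212.0, 212.0, 211.0, 209.0, 205.0, 193.0, 156.0, 114.0, 99.0, 98.0, 98.0, 98.0, 98.0, 98.0, 97.0, 94.0, 98.0, 134.0, 194.0, 227.0, 233.0, 233.0, 232.0, 231.0]
```

Call:
carry_out:
  moves: "-1 1 20 0 0 0 24;-1 1 40 0 0 0 24;-1 1 46 0 0 0 24;-1 1 49 0 0 0 24;-1 1 51 0 0 0 24;-1 1 53 0 0 0 24;-1 1 54 0 0 0 24;-1 1 54 0 0 0 24"

```text
time: 19.9
ee_pos: [0.4848, -0.2806, 0.0972]
tcp_rot: [155.1, 0.0, 93.7]
wrist_force: [-0.4, 0.1, -1.8]
opening: 0.0285
grasp_force: 60.7
```

Call:
carry_out:
  moves: "0 0 1 0 0 0 24;0 0 2 0 0 0 24;0 0 3 0 0 0 24;0 0 3 0 0 0 24"

```text
time: 20.3
ee_pos: [0.4861, -0.2803, 0.094]
tcp_rot: [155.1, 0.0, 93.7]
wrist_force: [0.1, 0.0, -2.1]
opening: 0.0288
grasp_force: 60.7
```

Call:
carry_out:
  moves: "0 0 1 0 0 0 24;0 0 2 0 0 0 24;0 0 3 0 0 0 24;0 0 3 0 0 0 24"

```text
time: 20.7
ee_pos: [0.4872, -0.2804, 0.0919]
tcp_rot: [155.1, 0.0, 93.7]
wrist_force: [-5.2, 1.0, 2.7]
opening: 0.0288
grasp_force: 61.6
```

```bash
python3 - <<'E'
from h import *
p,r=cur(); q=p+r.apply([-.0004,0,.0253]); print((q-[PX,PY,.072])@MP()*1e3, bot.get_obs()['torque'],MP().T@bot.get_obs()['wrist_force'])
snap('wrist','w8.png')
E
```

```text
[ -7.01860367 -36.94256939  -0.06156135] [0.22623954 1.05684283 0.16723362] [-3.46441238  1.33956325  4.6324675 ]
```

Estimated height is about 0 mm with light floor contact, so I release and retreat.

Call:
carry_out:
  moves: "0 0 0 0 0 0 30;0 0 0 0 0 0 38;0 0 0 0 0 0 44;0 0 0 0 0 0 44;0 0 0 0 0 0 44;0 0 -20 0 0 0 44;0 0 -50 0 0 0 44;0 0 -100 0 0 0 44;0 0 -100 0 0 0 44;0 0 -100 0 0 0 44"

```text
time: 21.75
ee_pos: [0.4456, -0.2836, 0.1837]
tcp_rot: [155.0, 0.1, 93.7]
wrist_force: [0.4, -0.3, -1.4]
opening: 0.0441
grasp_force: 0.0
```

```bash
python3 - <<'E'
from h import *
c,o=snap('wrist','w9.png'); print(o['ee_pos'],o['wrist_force'])
snap('scene','s2.png')
a=crop('w9.png',140,70,370,290,2.0);b=crop('s2.png',200,100,400,270,2)[:, :330]
im=np.zeros((600,800,3),np.uint8);im[:a.shape[0],:a.shape[1]]=a;im[600-b.shape[0]:,470:]=b;cv2.imwrite('pics/z5.png',im)
E
```

```text
[ 0.4455583  -0.28358723  0.18373383] [ 0.35195073 -0.31417828 -1.36007353]
```

View pics/z5.png

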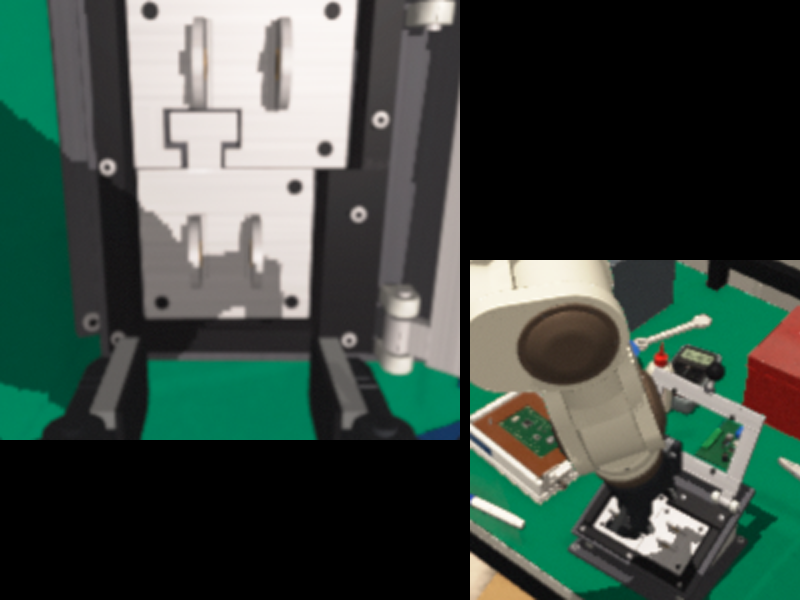

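```bash
python3 - <<'E'
from h import *
nz=MP()[:,2]; c,Tm=load('w9.png')
u=np.array([[137,170],[315,169],[309,318],[146,320],[130,167],[346,166],[167,110],[240,110],[172,112],[237,112]])/2+[140,70]
d=ray(u,c,Tm); o=np.array([PX,PY,.072])+nz*.005; s=((o-Tm[:3,3])@nz)/(d@nz); print(((Tm[:3,3]+d*s[:,None]-[PX,PY,.072])@MP()*1e3).round(1)[:,:2].tolist())
E
```

```text
[[-45.9, -1.9], [30.6, -1.4], [31.2, -71.5], [-45.1, -72.6], [-48.8, -0.7], [43.8, -0.1], [-32.2, 23.2], [-1.8, 23.2], [-30.1, 22.4], [-3.1, 22.4]]
```

The final view shows the tab locked in the notch with an even gap. Both feet lie flat inside the rails with origins about 1–2 mm from their seats, and the frame still leans open. Handing in.

```bash
python3 -c "
from workcell import bot
print(bot.job_done())"
```

```text
the job is handed in; nothing more can be done
None
```

I handed the job in at about 22 s (no verdict came back): the frame stands open on its stops, both brackets look flat in the pocket with the tab locked in the notch, everything is let go, and the arm went nowhere near the pen, screwdriver, tape or spanner.

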